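# Close the balance's draught cover and tare

### The job

Close the draught shield of the carat balance: with your fingertips push the sliding cover gently along its rails, towards the key deck, until you feel it drop into its locating notches and it lies down flat on the rails at the front, without banging it against the front stop. Do not pinch its grip bar or lift the cover off its rails. Then, with the shield shut, press the long tare key right down and let it go; leave the other keys, the dish on the pan and everything lying on the bench as they are.

Things in the scene. Friction and masses are not known exactly. Their poses are not given: they have to be found in the camera images.
- balance: Carat balance, fixed on the bench: white housing 350 mm (x) by 200 mm (y). Origin on the bench under the centre of the weighing chamber; -x points to the low key deck (the front, nearest the robot), z up. Key deck x = -185 to -85 mm, its face 50 mm above the bench. Clear-walled chamber x = -82 to +75 mm, y = +-82 mm; white rear housing behind it to x = +169 mm. The cover's bar is its highest part.
- front_stop (a point): Mid-point of the inner face of the aluminium bar across the front of the rails, at the height of the rails' running faces (balance x = -76.5 mm, 155 mm above the bench). Its top is 164 mm above the bench. The two rails run along x at y = +-72 mm from here to the rear; side guides outside them reach 167 mm. Each rail has two notches 16 mm long, 6 mm deep, at balance x = -60 and +60 mm, for the cover's runners.
- cover: Loose sliding cover, a clear pane in a grey frame, 150 (x) by 151 mm (y), 6 mm thick, about 320 g, axes as the balance's, 2 mm side play. Origin at the centre of the pane's underside. It starts 40 to 80 mm open (towards balance +x), riding on four runners 5 mm high, origin 160 mm above the bench. Shut, runners down in the notches, its origin is 155 mm high and within 2 mm of balance x = 0.
- cover_bar (a point): Centre of the top of the cover's black grip bar, 50 mm ahead (-x) of the cover's centre, 110 mm long (y), 20 mm wide (x), 16 mm high above the pane: upright flanks 12 mm high, 10 mm before and behind its mid-line, and a core 10 mm wide, 4 mm higher. Behind it (+x) 115 mm of flat pane is free for a fingertip. Sliding the cover takes 1 to 3.5 N; 6 N is met only at the front stop.
- tare (a joint): Travel of the tare key, the long key on the deck: 0 up, 0.004 (m) fully down. It springs back by itself; fully down takes about 5 N.
- tare_top (a point): Centre of the top face of the tare key: a long white key on a grey strip 18 mm (x) by 36 mm (y), 7 mm proud of the deck, at x = -150, y = -58 mm of the balance (the right-hand end of the key row as the robot sees it). It goes straight down.
- mode (a joint): Travel of the round mode key, 16 mm across, at x = -150, y = +18 mm of the balance, 76 mm left of the tare key: 0 up, 0.004 down. To be left alone.
- power (a joint): Travel of the round power key, 16 mm across, at x = -150, y = +68 mm of the balance: 0 up, 0.004 down. To be left alone.
- dish: Small steel weighing dish, 52 mm across and 16 mm high, standing on the pan inside the weighing chamber under the cover; origin under its centre. To be left alone.
- weight_big: 100 g steel calibration weight, 26 mm across, 44 mm high, standing on the bench to the left of the key deck; origin under its centre.
- weight_small: 50 g steel calibration weight, 20 mm across, 34 mm high, on the bench left of the balance; origin under its centre.
- loupe: Folding loupe lying on the bench to the right of the key deck, about 60 mm by 26 mm, 16 mm high; origin under its middle.
- tweezers: Steel tweezers lying on the bench at the right, 130 mm long, 10 mm high; origin under their middle.
- jar: Small glass jar with a black cap, 48 mm across, 55 mm high, on the bench at the right; origin under its centre.
- ring_cone: Dark wooden ring cone, foot 52 mm across, 75 mm high, on the bench at the left; origin under its centre.
- ring_case: Dark red ring case standing open, 62 mm by 58 mm, 52 mm high, on the bench at the left; origin under its centre.
Mind the look-alikes: they are no part of the job. Of the things that look like the cover, the largest one is meant.

How it is judged:
By the outcome, as a careful person would: the job done as asked, in the order asked, and still so for the second after the job is handed in, with the robot touching nothing.
It also fails if it takes over 43 s, if anything falls off the work surface, if the arm or the gripper's body presses on something with over 40 N, if the wrist force passes 120 N, or if a joint passes its speed limit or range.

### The arm

A 6-joint arm with a two-finger parallel gripper is mounted at the origin on the work surface. World frame = base frame: x ahead of the robot, y to its left, z up, the work surface at z = 0. Lengths are in m, angles in rad, forces in N, time in s.
With the tool pointing down it reaches from about 0.425 to 0.95 m from the base axis. Payload 14.7 kg.
Tool frame: the origin (TCP) lies midway between the tips of the shut fingers; the grasp point (between the pads) lies ctrl.hold_point_z behind it (ctrl.hold_point_z is the distance from the TCP to the grasp point, in m); z points along the fingers, x is the direction in which the jaws open and shut, and the axes are right-handed (so a half turn about z gives the same grasp; the last joint's range is limited). The gripper opens to 85 mm and grips with 20 to 120 N. Pads are 22 mm wide; open, the fingers measure 114 mm over their backs; the gripper's body (76 mm by 85 mm) begins 54 mm behind the grasp point. The pads swing forward as they close: fully open they stand 13 mm farther back than shut.
Start: joints at [-1.381, 0.48, 1.596, -0, 1.065, -0.047], TCP at [0.153, -0.632, 0.231] pointing down, gripper open.
Joint ranges: [-2.75, 2.75], [-0.82, 2.05], [0.23, 2.67], [-1.56, 4.7], [0.09, 2.69], [-2.92, 2.92]. Speed limits (rad/s): [1.89, 1.89, 2.39, 3.01, 3.01, 3.01].

### API

Orientations are given as a rotation vector (axis times angle).
In Python, from bench import ctrl, read_camera, camera_model gives the robot as it stands.
- The arm moves only by the tool move_arm, never from a script. Its argument "increments" is a list of rows, each a list of 3 entries, a list of its own where there are three numbers: the gripper's target within -1 to 1 (fully open at 1, half-way at 0, shut at -1), then the shift along the tool's x, y, z in m, then the turn about the tool's z in degrees. A call has 1 to 20 rows; each row is the pose to reach, as a shift and turn from the pose measured when the call began, along the tool's axes at that moment; what a row does not reach only later rows make up. A row lasts 1/12 s, in which the tool goes at most 41.7 mm and 7.16 degrees, less where a joint would pass 70% of its speed; a pose out of reach is approached as far as the arm can. A call with a gripper value outside its range is refused whole. The fingers move at their own pace and stop on an object; the grip force is fixed at half the most. Time passes only in rows, so rows that repeat a pose let the fingers close. It gives the time, the measured TCP pose, the force and the opening at its end, in the units of the state.
- ctrl.sense(): the state, without advancing time (a new reading comes with each control period).
- read_camera(name): name is "side" or "top" or "wrist"; returns the picture (480x640x3 uint8, red, green, blue); there is no depth.
- camera_model(name): a dict with "mtx" (3x3 intrinsics, pixels), "rvec" (rotation vector, rad) and "tvec" (3), from world to camera coordinates, as OpenCV has them; the wrist camera has in their place "T_tool_cam" (4x4, takes a point from camera to tool coordinates, whose origin is the TCP and whose axes are the tool frame's). Camera axes: x right, y down, z forward; pixel columns grow to the right and rows downward; lengths in m; the calibration is good to about 2 mm. The wrist camera is an equidistant fisheye: a pixel r from the principal point sees the ray r / f radians off the axis. A picture is of the moment at which its call begins: read the wrist's pose just before it. camera_model takes no time and is no camera call.
- ctrl.job_done(): hands the job in, once; it reports no verdict.
The state is a dict: "time_s": time; "qpos": joint angles; "joint_velocities": joint speeds; "effort": joint torques, N m; "position": TCP position; "orientation": TCP orientation; "wrist_force": force on the tool from outside, world axes, zero at the start; "wrist_torque": the same for the moment, N m; "gripper_width": finger opening in m.
Only numpy, scipy, OpenCV 4.12 (cv2) and the standard library are available. Lean on these libraries where they do the work, as an engineer would, in place of code of your own. Each camera call takes 0.05 s, during which the arm holds its last target. There are 200 camera calls.

## Working session

There is one attempt and no reset: what is moved stays moved. The work goes in short steps, Python scripts to look and compute and a tool call to move; the robot and the scene stay as the last step left them, time stands still between calls to the robot, and variables do not carry over. Pictures are saved under pics/ and viewed, about 8 in all and at most 12, crops included, and the job is handed in when it is done.

Besides the shell and the picture viewer there is one more tool, called after "Call:" by a JSON object that holds its "api" and its "payload", one argument or row to a line. move_arm: Moves the arm, as the interface text tells. Its arguments: {"type":"object","properties":{"increments":{"type":"array"}},"required":["increments"]}

```bash
mkdir -p pics; ls; python3 - <<'E'
from bench import ctrl, read_camera, camera_model
import cv2
print(ctrl.sense(), ctrl.hold_point_z)
for n in("top","side"):
    cv2.imwrite(f"pics/{n}0.png",read_camera(n)[...,::-1]); print(n,camera_model(n))
print(camera_model("wrist"))
E
```

```text
pics
{'time_s': 0.0, 'qpos': array([-1.38058429e+00,  4.80802495e-01,  1.59689598e+00,  3.06509724e-05,
        1.06505122e+00, -4.66198121e-02]), 'joint_velocities': array([ 1.23636164e-03, -3.98892540e-05,  7.67013889e-05,  1.55791267e-03,
       -1.78788991e-03, -9.51698806e-04]), 'effort': array([-8.13533716e-04, -9.50641251e+01, -4.30191922e+01, -9.87037583e-05,
        1.18191636e-02,  3.11090980e-05]), 'position': array([ 0.15244633, -0.63145229,  0.23068317]), 'orientation': array([-2.46769883e+00,  1.94298217e+00,  1.34613759e-03]), 'wrist_force': array([-0.41657596,  0.43943284,  0.48631327]), 'wrist_torque': array([-0.05179329,  0.0098967 , -0.05199996]), 'gripper_width': 0.08546558774766386} 0.0187
top {'mtx': array([[579.08445476,   0.        , 322.32652238],
       [  0.        , 579.08445476, 243.3952322 ],
       [  0.        ,   0.        ,   1.        ]]), 'rvec': array([ 2.1105466 , -2.13760797,  0.1971662 ]), 'tvec': array([0.0240858 , 0.56819434, 1.28837864])}
side {'mtx': array([[520.03104733,   0.        , 314.03465479],
       [  0.        , 520.03104733, 244.48615111],
       [  0.        ,   0.        ,   1.        ]]), 'rvec': array([ 2.40965022, -0.18659958,  0.09707159]), 'tvec': array([-0.5309963 ,  0.15700768,  1.12946357])}
{'mtx': array([[371.64829954,   0.        , 319.4517409 ],
       [  0.        , 371.64829954, 240.36732596],
       [  0.        ,   0.        ,   1.        ]]), 'T_tool_cam': array([[ 9.99999649e-01, -7.69378724e-04, -3.30248119e-04,
        -1.03148982e-04],
       [ 8.33761157e-04,  9.51111879e-01,  3.08845428e-01,
        -7.72038014e-02],
       [ 7.64838071e-05, -3.08845596e-01,  9.51112187e-01,
        -1.41457816e-01],
       [ 0.00000000e+00,  0.00000000e+00,  0.00000000e+00,
         1.00000000e+00]])}
```

View pics/top0.png

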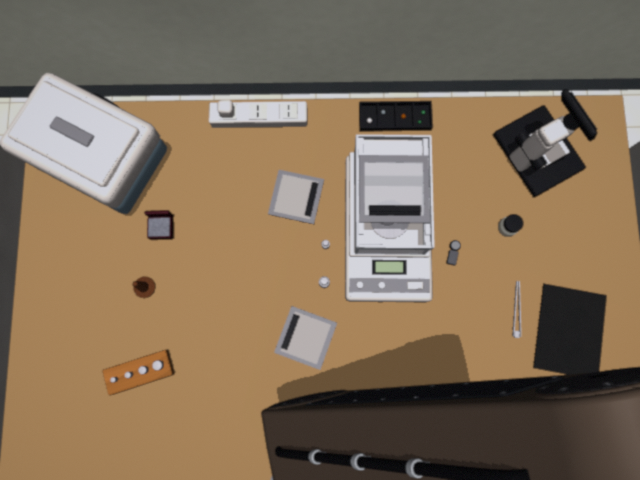

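View pics/side0.png

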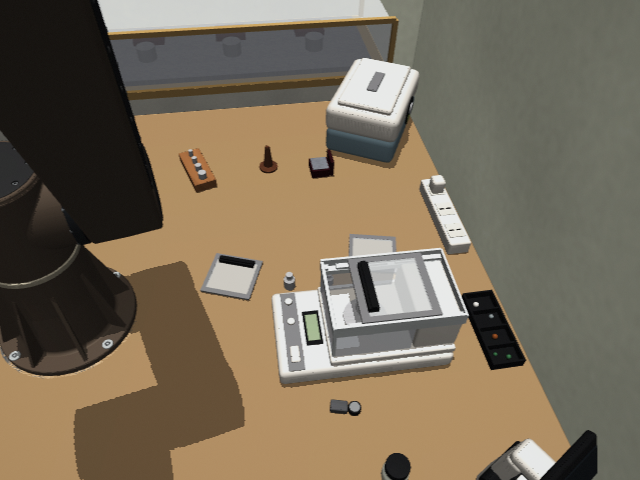

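Top view: the cover on the balance is at (394,190) with its black bar at (395,210). The two look-alike small covers lie on the bench at (297,196) and (305,337). The one on the balance is the largest and rides on the rails, so it is the one meant. The tare key is at about (415,286). I'll confirm with an enlarged crop.

```bash
cat > h.py <<'E'
import numpy as np, cv2
from bench import ctrl, read_camera, camera_model
def cast(n,uv,z):
    m=camera_model(n);R=cv2.Rodrigues(m["rvec"])[0];c=-R.T@m["tvec"]
    p=cv2.undistortPoints(np.float64(uv).reshape(-1,1,2),m["mtx"],None)[:,0]
    d=np.c_[p,np.ones(len(p))]@R
    return c+d*((z-c[2])/d[:,2])[:,None]
def proj(n,P):
    m=camera_model(n);return cv2.projectPoints(np.float64(P).reshape(-1,1,3),m["rvec"],m["tvec"],m["mtx"],None)[0][:,0]
E
python3 - <<'E'
from h import *
im=cv2.imread("pics/top0.png")
a=cv2.resize(im[130:305,335:440],None,fx=4,fy=4,interpolation=cv2.INTER_CUBIC)[:, :]
a=cv2.resize(im[155:305,340:440],None,fx=4,fy=4,interpolation=cv2.INTER_CUBIC)
cv2.imwrite("pics/crop1.png",a)
g=cv2.cvtColor(im,cv2.COLOR_BGR2GRAY)
# black bar
m=np.zeros_like(g);m[195:225,362:428]=(g[195:225,362:428]<45)
c=max(cv2.findContours(m,cv2.RETR_EXTERNAL,cv2.CHAIN_APPROX_NONE)[0],key=cv2.contourArea)
r=cv2.minAreaRect(c);print("bar px",r);b=cast("top",cv2.boxPoints(r),.180);print(b.round(4),b.mean(0))
# housing: white outline lower
h=cv2.cvtColor(im,cv2.COLOR_BGR2HSV)
m=np.zeros_like(g);s=(slice(270,310),slice(340,440));m[s]=((h[...,1]<60)&(g>60))[s]
c=max(cv2.findContours(m,cv2.RETR_EXTERNAL,cv2.CHAIN_APPROX_NONE)[0],key=cv2.contourArea)
print(cv2.boundingRect(c))
r=cv2.minAreaRect(c);print(r);print(cast("top",cv2.boxPoints(r),.05).round(4))
E
```

```text
bar px ((394.5, 210.0), (8.0, 49.0), 90.0)
[[ 0.6239 -0.085   0.18  ]
 [ 0.6225 -0.1888  0.18  ]
 [ 0.6051 -0.188   0.18  ]
 [ 0.6065 -0.0845  0.18  ]] [ 0.614515   -0.13658448  0.18      ]
(345, 270, 87, 32)
((388.0, 285.5), (31.0, 86.0), 90.0)
[[ 0.506  -0.0345  0.05  ]
 [ 0.5035 -0.2324  0.05  ]
 [ 0.4323 -0.229   0.05  ]
 [ 0.4348 -0.0331  0.05  ]]
```

View pics/crop1.png

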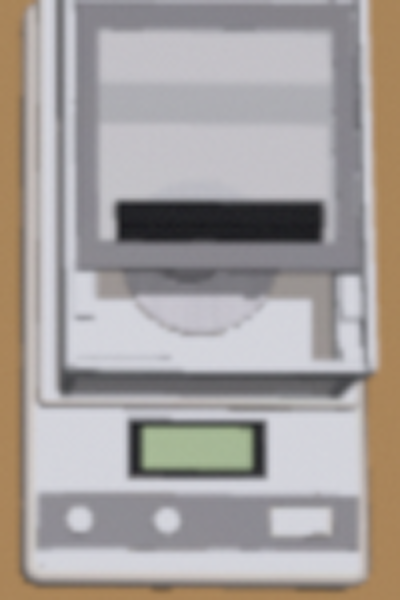

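The crop shows the cover (grey frame, black bar at crop (220,221)) about 50–60 mm open. The tare key is at crop (301,521), mode at (167,520) and power at (80,519).

```bash
python3 - <<'E'
from h import *
im=cv2.imread("pics/top0.png")
f=lambda l:[((x+.5)/4-.5+340,(y+.5)/4-.5+155) for x,y in l]
k=cast("top",f([(301,521),(167,520),(80,519)]),.057);print("tare mode power",k.round(4))
d=k[2]-k[0];yaw=np.arctan2(-d[0],d[1]);print("yaw deg (keys)",np.degrees(yaw),np.linalg.norm(d))
e=cast("top",f([(98,240),(333,240),(78,268),(364,268)]),.166);print("frame",e.round(4))
u=np.array([[np.cos(yaw),-np.sin(yaw)],[np.sin(yaw),np.cos(yaw)]])
loc=np.array([[-.15,-.058],[-.15,.018],[-.15,.068]])
for y in (0,yaw):
    u=np.array([[np.cos(y),-np.sin(y)],[np.sin(y),np.cos(y)]])
    print("origin",(k[:,:2]-loc@u.T).mean(0))
# side check of tare
g=cv2.imread("pics/side0.png")
cv2.imwrite("pics/sidecrop.png",cv2.resize(g[240:385,265:475],None,fx=3.8,fy=3.8,interpolation=cv2.INTER_CUBIC))
E
```

```text
tare mode power [[ 0.4688 -0.1927  0.057 ]
 [ 0.4704 -0.1164  0.057 ]
 [ 0.4716 -0.0669  0.057 ]]
yaw deg (keys) -1.2525155909496186 0.12581980433551665
frame [[ 0.6086 -0.0732  0.166 ]
 [ 0.607  -0.1987  0.166 ]
 [ 0.5934 -0.0621  0.166 ]
 [ 0.5915 -0.2145  0.166 ]]
origin [ 0.62027635 -0.13469543]
origin [ 0.6200365  -0.13797202]
```

View pics/sidecrop.png

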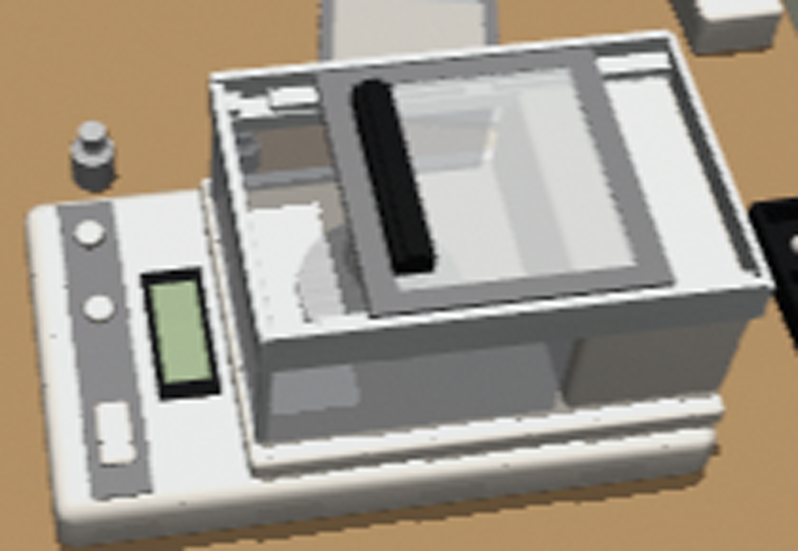

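Balance origin is about (0.620, -0.138) with yaw about -1.25°. The cover is about 45 mm open, consistent with the 40–80 mm given. I'll move above the pane behind the bar, with the fingers shut and tool x turned towards world +y.

Call:
{"api": "move_arm", "payload": {
  "increments": [
    [-1, [-0.02, -0.035, -0.03], -7],
    [-1, [-0.04, -0.065, -0.03], -14],
    [-1, [-0.06, -0.1, -0.03], -21],
    [-1, [-0.08, -0.132, -0.03], -28],
    [-1, [-0.1, -0.165, -0.03], -35],
    [-1, [-0.12, -0.2, -0.03], -42],
    [-1, [-0.14, -0.23, -0.03], -49],
    [-1, [-0.16, -0.265, -0.03], -56],
    [-1, [-0.18, -0.3, -0.03], -63],
    [-1, [-0.2, -0.33, -0.03], -70],
    [-1, [-0.22, -0.365, -0.03], -77],
    [-1, [-0.24, -0.4, -0.03], -84],
    [-1, [-0.26, -0.43, -0.03], -91],
    [-1, [-0.28, -0.465, -0.03], -98],
    [-1, [-0.3, -0.5, -0.03], -105],
    [-1, [-0.32, -0.53, -0.03], -112],
    [-1, [-0.34, -0.565, -0.03], -119],
    [-1, [-0.364, -0.6, -0.03], -120],
    [-1, [-0.364, -0.6, -0.03], -120],
    [-1, [-0.364, -0.6, -0.03], -120]
  ]
}}

```text
time_s: 1.77
position: [0.6512, -0.1349, 0.2603]
orientation: [-2.914, -1.17, 0.001]
wrist_force: [-0.8, -0.5, -1.1]
gripper_width: 0.0003
```

Call:
{"api": "move_arm", "payload": {
  "increments": [
    [-1, [0, 0, 0], -7],
    [-1, [0, 0, 0], -14],
    [-1, [0, 0, 0], -21],
    [-1, [0, 0, 0], -28],
    [-1, [0, 0, 0], -35],
    [-1, [0, 0, 0], -42],
    [-1, [0, 0, 0], -45],
    [-1, [0, 0, 0], -45],
    [-1, [0, 0, 0], -45]
  ]
}}

```text
time_s: 2.52
position: [0.6505, -0.1357, 0.2603]
orientation: [-2.248, -2.191, 0.0]
wrist_force: [-0.6, -0.2, 0.3]
gripper_width: -0.0
```

```bash
python3 - <<'E'
from h import *
s=ctrl.sense();print(s["position"],s["orientation"])
w=read_camera("wrist");cv2.imwrite("pics/w1.png",w[...,::-1])
E
```

```text
[ 0.6504725  -0.13574821  0.26025418] [-2.24814240e+00 -2.19146029e+00  2.71410852e-04]
```

View pics/w1.png

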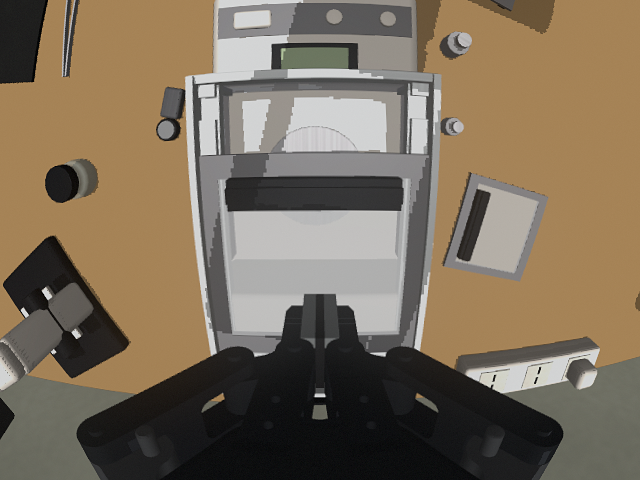

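The wrist view shows the bar at rows 178–210 (columns 225–403), the front stop at rows 76–90, the tare key at (252,19) and the shut tips at (320,294), behind the bar and over clear pane. I'll cross-check the distances from here.

```bash
cat >> h.py <<'E'
def wcast(uv,zs,pos,rv):
    m=camera_model("wrist");K=m["mtx"];T=np.eye(4);T[:3,:3]=cv2.Rodrigues(np.float64(rv))[0];T[:3,3]=pos;T=T@m["T_tool_cam"]
    o=[]
    for (u,v),z in zip(uv,zs):
        a=np.array([u-K[0,2],v-K[1,2]])/K[0,0];r=np.linalg.norm(a);d=T[:3,:3]@np.r_[a/r*np.sin(r),np.cos(r)]
        o.append(T[:3,3]+d*(z-T[2,3])/d[2])
    return np.array(o)
E
python3 - <<'E'
from h import *
im=cv2.imread("pics/w1.png");g=cv2.cvtColor(im,cv2.COLOR_BGR2GRAY)
print(g[60:100,340]);print(g[145:220,340])
P=[0.6504725,-0.13574821,0.26025418];R=[-2.24814240,-2.19146029,2.7e-4]
n=["bar rear@.178","bar rear@.166","bar front@.178","frame front","tare","mode","power","barL","barR"]
for a,b in zip(n,wcast([(315,210),(315,210),(315,179),(315,154),(252,19),(334,17),(388,19),(225,195),(403,195)],[.178,.166,.178,.166,.057,.055,.055,.178,.178],P,R)):print(a,b.round(4))
E
```

```text
[113 112 114 112 113 112 114 110 118 215 212 210 209 210 210 211 211 172
  91  72  74  72  80  89  93  93  97  96  97  92 132 150 148 149 150 149
 149 147 162 199]
[203 203 203 203 205 168 114 110 130 143 142 141 142 141 141 141 141 139
 140 139 140 140 140 139 140 140 141 140 141 141 124  77  33  44  52  54
  54  54  54  54  54  54  37  54  55  53  55  53  55  52  53  53  53  53
  53  52  54  53  52  55  52  51  50  46  37 135 190 185 184 184 183 184
 185 189 192]
bar rear@.178 [ 0.622  -0.1381  0.178 ]
bar rear@.166 [ 0.6248 -0.1383  0.166 ]
bar front@.178 [ 0.6026 -0.1376  0.178 ]
frame front [ 0.5883 -0.1373  0.166 ]
tare [ 0.4655 -0.1931  0.057 ]
mode [ 0.4671 -0.1178  0.055 ]
power [ 0.4681 -0.0676  0.055 ]
barL [ 0.6104 -0.1941  0.178 ]
barR [ 0.6135 -0.0831  0.178 ]
```

Call:
{"api": "move_arm", "payload": {
  "increments": [
    [-1, [-0.003, 0, 0.025], 0],
    [-1, [-0.003, 0, 0.05], 0],
    [-1, [-0.003, 0, 0.07], 0],
    [-1, [-0.003, 0, 0.08], 0],
    [-1, [-0.003, 0, 0.086], 0],
    [-1, [-0.003, 0, 0.0905], 0],
    [-1, [-0.003, 0, 0.0905], 0],
    [-1, [-0.003, 0, 0.0905], 0]
  ]
}}

```text
time_s: 3.23
position: [0.6509, -0.1386, 0.1706]
orientation: [-2.249, -2.192, -0.001]
wrist_force: [-0.4, -0.7, -0.6]
gripper_width: -0.0001
```

Call:
{"api": "move_arm", "payload": {
  "increments": [
    [-1, [0, -0.002, 0], 0],
    [-1, [0, -0.004, 0], 0],
    [-1, [0, -0.006, 0], 0],
    [-1, [0, -0.008, 0], 0],
    [-1, [0, -0.01, 0], 0],
    [-1, [0, -0.012, 0], 0],
    [-1, [0, -0.014, 0], 0],
    [-1, [0, -0.016, 0], 0],
    [-1, [0, -0.018, 0], 0],
    [-1, [0, -0.02, 0], 0],
    [-1, [0, -0.022, 0], 0],
    [-1, [0, -0.024, 0], 0]
  ]
}}

```text
time_s: 4.23
position: [0.6268, -0.138, 0.1707]
orientation: [-2.25, -2.192, -0.001]
wrist_force: [1.7, -0.4, -0.8]
gripper_width: -0.0003
```

Call:
{"api": "move_arm", "payload": {
  "increments": [
    [-1, [0, -0.0015, 0.001], 0],
    [-1, [0, -0.003, 0.001], 0],
    [-1, [0, -0.0045, 0.001], 0],
    [-1, [0, -0.006, 0.001], 0],
    [-1, [0, -0.0075, 0.001], 0],
    [-1, [0, -0.009, 0.001], 0],
    [-1, [0, -0.0105, 0.001], 0],
    [-1, [0, -0.012, 0.001], 0],
    [-1, [0, -0.0135, 0.001], 0],
    [-1, [0, -0.015, 0.001], 0],
    [-1, [0, -0.0165, 0.001], 0],
    [-1, [0, -0.018, 0.001], 0],
    [-1, [0, -0.0195, 0.001], 0],
    [-1, [0, -0.021, 0.001], 0],
    [-1, [0, -0.0225, 0.001], 0],
    [-1, [0, -0.024, 0.001], 0],
    [-1, [0, -0.0255, 0.001], 0],
    [-1, [0, -0.027, 0.001], 0],
    [-1, [0, -0.0285, 0.001], 0],
    [-1, [0, -0.0295, 0.001], 0]
  ]
}}

```text
time_s: 5.9
position: [0.5971, -0.1373, 0.1697]
orientation: [-2.25, -2.192, -0.001]
wrist_force: [3.0, -0.3, 2.8]
gripper_width: -0.0001
```

```bash
python3 - <<'E'
from h import *
s=ctrl.sense();print(s["position"],s["wrist_force"])
P,R=s["position"],s["orientation"]
w=read_camera("wrist")[...,::-1];cv2.imwrite("pics/w2.png",cv2.resize(w[0:300,140:460],None,fx=1.8,fy=1.8))
np.save("w2.npy",np.r_[P,R])
E
```

```text
[ 0.5971307  -0.13725281  0.16966963] [ 2.954117   -0.33943455  2.75373784]
```

View pics/w2.png

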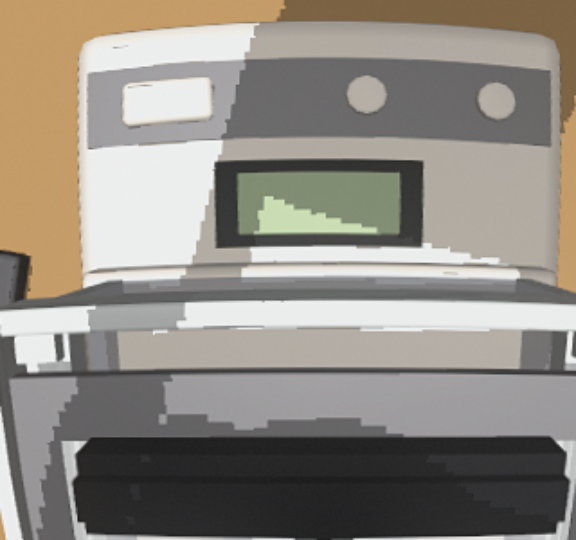

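```bash
python3 - <<'E'
from h import *
q=np.load("w2.npy");P,R=q[:3],q[3:]
f=lambda x,y:((x+.5)/1.8-.5+140,(y+.5)/1.8-.5)
n=["stop inner@.164","frame front top","frame front bottom","tare","bar front"]
for a,b in zip(n,wcast([f(300,331),f(300,376),f(300,370),f(167,102),f(320,437)],[.164,.166,.160,.057,.178],P,R)):print(a,b.round(4))
E
```

```text
stop inner@.164 [ 0.5395 -0.1414  0.164 ]
frame front top [ 0.5494 -0.1417  0.166 ]
frame front bottom [ 0.5494 -0.1419  0.16  ]
tare [ 0.4656 -0.1931  0.057 ]
bar front [ 0.5598 -0.1375  0.178 ]
```

The measured gap is about 10 mm to the stop and about 8.5 mm to the shut position. The stop comes out at balance x = -76, matching the -76.5 given. Next I advance 5.5 mm slowly, then in fine steps.

Call:
{"api": "move_arm", "payload": {
  "increments": [
    [-1, [0, -0.001, 0], 0],
    [-1, [0, -0.002, 0], 0],
    [-1, [0, -0.003, 0], 0],
    [-1, [0, -0.004, 0], 0],
    [-1, [0, -0.005, 0], 0],
    [-1, [0, -0.0055, 0], 0]
  ]
}}

```text
time_s: 6.45
position: [0.591, -0.137, 0.1694]
orientation: [-2.249, -2.191, 0.0]
wrist_force: [-0.6, 0.9, -0.6]
gripper_width: -0.0002
```

Call:
{"api": "move_arm", "payload": {
  "increments": [
    [-1, [0, -0.0005, 0], 0],
    [-1, [0, -0.001, 0], 0],
    [-1, [0, -0.001, 0], 0]
  ]
}}

```text
time_s: 6.7
position: [0.5897, -0.1369, 0.1693]
orientation: [-2.249, -2.191, 0.0]
wrist_force: [0.8, 0.1, -0.5]
gripper_width: 0.0003
```

Call:
{"api": "move_arm", "payload": {
  "increments": [
    [-1, [0, -0.0004, 0], 0],
    [-1, [0, -0.0007, 0], 0],
    [-1, [0, -0.0007, 0], 0]
  ]
}}

```text
time_s: 6.95
position: [0.5889, -0.1369, 0.1693]
orientation: [-2.249, -2.191, 0.0]
wrist_force: [2.0, 0.4, -0.4]
gripper_width: -0.0001
```

```bash
cat >m.py <<'E'
from h import *
s=ctrl.sense();P,R=s["position"],s["orientation"]
w=read_camera("wrist")[...,::-1];g=cv2.cvtColor(w,cv2.COLOR_BGR2GRAY).astype(int)
print(P,s["wrist_force"]);print(g[165:250,[306,330]].T)
import sys
cv2.imwrite(f"pics/{sys.argv[1]}.png",cv2.resize(w[0:300,140:460],None,fx=1.8,fy=1.8))
E
python3 m.py w3
```

```text
[ 0.58892248 -0.13689829  0.16930902] [ 2.03582493  0.37118253 -0.4282118 ]
[[238 138 145 125 126 125 126 126 126 127 126 127 119 105  99 101 101 103
  102 102 100 113 235 239 236 236 236 236 236 236 236 236 237 237 237 229
  189  83  62  58 159 165 162 162 162 162 162 163 161 161 160 161 161 160
  161 160 159 159 159 158 159 159 159 159 159 162 108 100 103 104 104 102
  103  97  75  34  38  37  37  37  37  38  36  41  42]
 [237 139 144 125 127 126 126 126 126 127 127 126 120 106 100 101 102 103
  101  97  96 123 231 239 237 236 236 236 236 237 236 237 236 236 236 228
  186  81  62  59 159 164 163 162 163 162 162 161 161 161 161 161 160 160
  160 160 160 161 160 159 159 159 159 160 159 163 109 102 102 103 102 103
  103  98  77  34  38  37  39  37  38  36  35  39  42]]
```

View pics/w3.png

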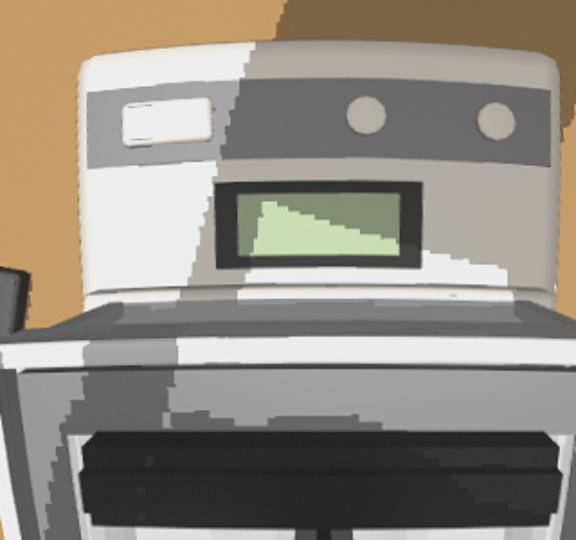

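```bash
python3 - <<'E'
from h import *
s=ctrl.sense();P,R=s["position"],s["orientation"]
px=[(306,201.5),(306,204.7),(306,204.7)]
print(wcast(px,[.164,.166,.161],P,R).round(4))
print(wcast([(306,238.5)]*2,[.178,.173],P,R).round(4))
E
```

```text
[[ 0.5386 -0.1414  0.164 ]
 [ 0.5395 -0.1414  0.166 ]
 [ 0.5406 -0.1416  0.161 ]]
[[ 0.5498 -0.1414  0.178 ]
 [ 0.5514 -0.1416  0.173 ]]
```

The stop and frame positions are consistent only with the cover dropped: the frame front comes out at 0.5406 for z = 0.161, about 1–2 mm short of the stop. I back off and check from outside.

Call:
{"api": "move_arm", "payload": {
  "increments": [
    [-1, [0, 0.004, 0], 0],
    [-1, [0, 0.01, 0], 0],
    [-1, [0, 0.015, 0], 0],
    [-1, [0, 0.015, 0], 0],
    [-1, [0, 0.015, -0.03], 0],
    [-1, [0, 0.0, -0.07], 0],
    [-1, [0, -0.035, -0.1], 0],
    [-1, [0, -0.075, -0.1], 0],
    [-1, [-0.02, -0.115, -0.1], 0],
    [-1, [-0.055, -0.124, -0.1], 0],
    [-1, [-0.055, -0.124, -0.1], 0],
    [-1, [-0.055, -0.124, -0.1], 0]
  ]
}}

```text
time_s: 8.0
position: [0.463, -0.1902, 0.2699]
orientation: [-2.252, -2.188, 0.0]
wrist_force: [1.5, -0.0, 0.4]
gripper_width: 0.0002
```

```bash
python3 - <<'E'
from h import *
print(ctrl.sense()["position"])
g=read_camera("side")[...,::-1]
cv2.imwrite("pics/side2.png",cv2.resize(g[240:350,310:475],None,fx=4.8,fy=4.8,interpolation=cv2.INTER_CUBIC))
s=ctrl.sense();w=read_camera("wrist")[...,::-1];cv2.imwrite("pics/w4.png",w);np.save("w4.npy",np.r_[s["position"],s["orientation"]])
E
```

```text
[ 0.46304554 -0.19023712  0.26987448]
```

View pics/side2.png

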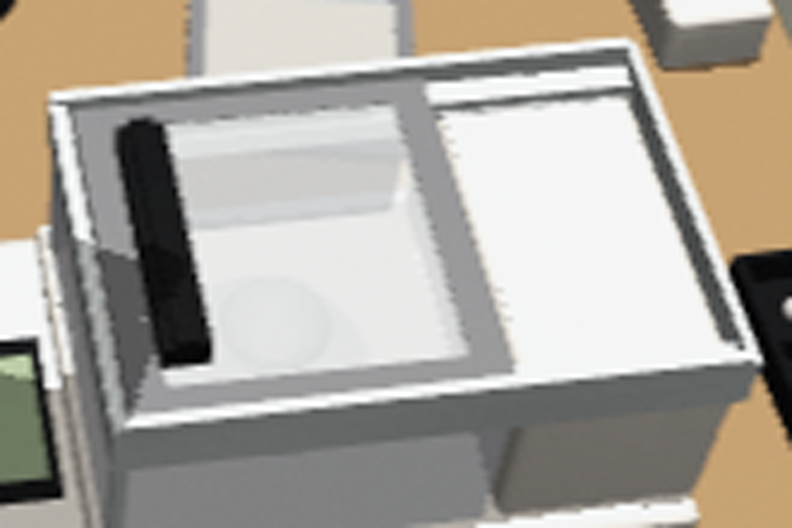

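View pics/w4.png

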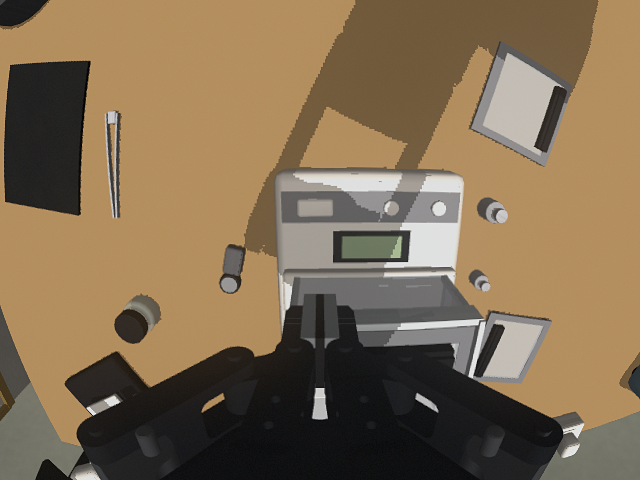

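```bash
python3 - <<'E'
from h import *
q=np.load("w4.npy");P,R=q[:3],q[3:]
k=wcast([(315,208),(391.5,208),(438.5,208.5)],[.057,.055,.055],P,R);print("tare/mode/power",k.round(4))
T=cv2.Rodrigues(np.float64(R))[0];print("tool axes x,y",T[:2,0],T[:2,1])
yaw=np.radians(-1.25);u=np.array([[np.cos(yaw),-np.sin(yaw)],[np.sin(yaw),np.cos(yaw)]])
# calibrate side offset with static points: tare in side view
f=lambda x,y,s,x0,y0:((x+.5)/s-.5+x0,(y+.5)/s-.5+y0)
st=np.array(f(115,432,3.8,265,240))
o=np.array([.467,-.193])-u@[-.15,-.058];print("origin",o)
pr=lambda x,y,z:proj("side",np.r_[o+u@[x,y],z])[0]
print("tare side",st,pr(-.15,-.058,.057))
print("guide rear-right corner obs",f(758,362,4.8,310,240),"stop front right obs",f(122,428,4.8,310,240))
for nm,xy,ob in [("rear right corner",(.075,-.0755),(514,372)),("front left",(-.075,.0755),(78,105)),("rear left",(.075,.0755),(425,85))]:
    print(nm,"obs",np.round(f(*ob,4.8,310,240),1),"shut",pr(*xy,.161).round(1),"up",pr(*xy,.166).round(1))
for z in(.177,.182):print("bar R,L end",z,pr(-.05,-.055,z),pr(-.05,.055,z))
g=cv2.imread("pics/side2.png");
print("bar obs R,L",f(185,320,4.8,310,240),f(140,122,4.8,310,240))
E
```

```text
tare/mode/power [[ 0.4641 -0.1939  0.057 ]
 [ 0.4663 -0.1178  0.055 ]
 [ 0.4675 -0.0684  0.055 ]]
tool axes x,y [0.02787598 0.99961049] [ 0.99961051 -0.02787415]
origin [ 0.61822957 -0.13828604]
tare side [294.89473684 353.31578947] [294.59982764 352.58878483]
guide rear-right corner obs (467.52083333333337, 315.02083333333337) stop front right obs (335.0208333333333, 328.77083333333337)
rear right corner obs [416.7 317.1] shut [417.4 318.1] up [417.8 316.5]
front left obs [325.9 261.5] shut [323.9 262.8] up [324.  261.2]
rear left obs [398.1 257.3] shut [397.2 255.7] up [397.5 254.1]
bar R,L end 0.177 [348.79165763 311.04096069] [338.43353192 264.38641011]
bar R,L end 0.182 [348.98287792 309.46179874] [338.57270798 262.74743357]
bar obs R,L (348.1458333333333, 306.27083333333337) (338.7708333333333, 265.0208333333333)
```

```bash
python3 - <<'E'
from h import *
from scipy.optimize import least_squares
def bar(im,roi):
    x0,y0,x1,y1=roi;g=cv2.cvtColor(im,cv2.COLOR_BGR2GRAY);m=np.uint8(g[y0:y1,x0:x1]<60)
    c=max(cv2.findContours(m,cv2.RETR_EXTERNAL,cv2.CHAIN_APPROX_NONE)[0],key=cv2.contourArea)
    M=np.zeros_like(m);cv2.drawContours(M,[c],-1,1,-1);v,u=np.nonzero(M)
    return np.array([u.mean()+x0,v.mean()+y0]),cv2.boundingRect(c),M.sum()
a=cv2.imread("pics/side0.png");b=read_camera("side")[...,::-1].copy();cv2.imwrite("pics/side3.png",b)
A=bar(a,(352,255,384,318));B=bar(b,(325,258,362,322));print(A,B)
u=np.array([np.cos(np.radians(-1.25)),np.sin(np.radians(-1.25))])
C=np.array([.614,-.1375,.174])
def r(p):return (proj("side",C+np.r_[u*p[0],p[1]])-proj("side",C))[0]-(B[0]-A[0])
print("dx,dz mm",least_squares(r,[-.04,0]).x*1000)
E
```

```text
(array([367.67934783, 286.71557971]), (6, 6, 21, 51), np.uint64(552)) (array([343.34249084, 290.82600733]), (9, 7, 20, 52), np.uint64(546))
dx,dz mm [-46.47170321  -5.14053134]
```

Triangulating the bar before and after gives a slide of 46.5 mm and a drop of 5.1 mm, so the cover is down in its notches. Now the tare key.

Call:
{"api": "move_arm", "payload": {
  "increments": [
    [-1, [-0.003, 0.003, 0.035], 0],
    [-1, [-0.003, 0.003, 0.07], 0],
    [-1, [-0.003, 0.003, 0.105], 0],
    [-1, [-0.003, 0.003, 0.14], 0],
    [-1, [-0.003, 0.003, 0.17], 0],
    [-1, [-0.003, 0.003, 0.19], 0],
    [-1, [-0.003, 0.003, 0.2], 0],
    [-1, [-0.003, 0.003, 0.206], 0],
    [-1, [-0.003, 0.003, 0.208], 0],
    [-1, [-0.003, 0.003, 0.208], 0],
    [-1, [-0.003, 0.003, 0.208], 0]
  ]
}}

```text
time_s: 9.07
position: [0.4676, -0.1913, 0.0623]
orientation: [-2.249, -2.192, -0.001]
wrist_force: [1.3, -0.6, 0.2]
gripper_width: 0.0003
```

Call:
{"api": "move_arm", "payload": {
  "increments": [
    [-1, [0, 0, 0.001], 0],
    [-1, [0, 0, 0.002], 0],
    [-1, [0, 0, 0.003], 0],
    [-1, [0, 0, 0.004], 0],
    [-1, [0, 0, 0.005], 0],
    [-1, [0, 0, 0.006], 0],
    [-1, [0, 0, 0.007], 0],
    [-1, [0, 0, 0.008], 0],
    [-1, [0, 0, 0.008], 0]
  ]
}}

```text
time_s: 9.82
position: [0.4676, -0.1913, 0.0542]
orientation: [-2.249, -2.192, -0.001]
wrist_force: [0.0, -0.8, 3.4]
gripper_width: -0.0002
```

Contact: 3.4 N at 2.8 mm of travel. Pressing fully down.

Call:
{"api": "move_arm", "payload": {
  "increments": [
    [-1, [0, 0, 0.0007], 0],
    [-1, [0, 0, 0.0013], 0],
    [-1, [0, 0, 0.0017], 0],
    [-1, [0, 0, 0.0017], 0],
    [-1, [0, 0, 0.0017], 0]
  ]
}}

```text
time_s: 10.23
position: [0.4677, -0.1913, 0.0529]
orientation: [-2.249, -2.193, -0.001]
wrist_force: [-2.2, 1.0, 14.1]
gripper_width: 0.0002
```

It bottomed out at 4 mm with 14 N. Release and retract.

Call:
{"api": "move_arm", "payload": {
  "increments": [
    [-1, [0, 0, -0.003], 0],
    [-1, [0, 0, -0.008], 0],
    [-1, [0, 0, -0.03], 0],
    [-1, [0, 0, -0.06], 0],
    [-1, [0, 0, -0.1], 0],
    [-1, [0, 0, -0.14], 0],
    [-1, [0, 0, -0.18], 0],
    [-1, [0, 0, -0.2], 0],
    [-1, [0, 0, -0.2], 0],
    [-1, [0, 0, -0.2], 0]
  ]
}}

```text
time_s: 11.07
position: [0.4681, -0.1917, 0.2542]
orientation: [2.248, 2.192, 0.002]
wrist_force: [0.4, 0.2, 0.3]
gripper_width: -0.0003
```

```bash
python3 - <<'E'
from h import *
s=ctrl.sense();print(s["time_s"],s["position"],s["wrist_force"])
g=read_camera("side")[...,::-1];o=cv2.imread("pics/side3.png")
d=cv2.absdiff(g,o).max(2);print("changed px on cover",(d[255:345,325:430]>40).sum())
cv2.imwrite("pics/side4.png",cv2.resize(g[230:430,250:480],None,fx=2.9,fy=2.9,interpolation=cv2.INTER_CUBIC))
E
```

```text
11.0667 [ 0.46813272 -0.1917042   0.25421206] [0.41867709 0.19559115 0.30046016]
changed px on cover 23
```

View pics/side4.png

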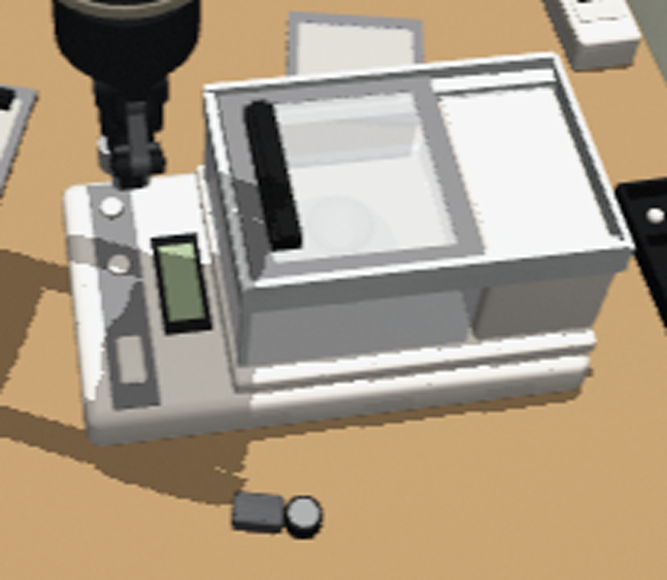

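The cover is shut and flat, the key is up at crop (131,360), and the arm is clear.

```bash
python3 -c "
from bench import ctrl
print(ctrl.job_done())"
```

```text
the job is handed in; nothing more can be done
None
```

The draught shield is shut and the tare key has been pressed right down and let go. I handed the job in at about 11 s.

- **Cover:** I pushed the rear flank of the bar with shut fingertips. The force readings, taken between pushes, were at most 3 N, and the cover was not pinched or lifted. Before-and-after side views show it slid 46.5 mm and dropped 5.1 mm. Its front edge measured about 1–2 mm short of the front stop.
- **Height check:** A first check from the frame corners in the side view could not settle the height, with errors of about 1–2 pixels. The comparison of the bar's position before and after did.
- **Tare key:** It bottomed out at 4.1 mm of travel with 14 N, and the wrist force went back to near zero on release. My position estimates for the key differed by about 4 mm between cameras; I pressed near the middle of them.
- **Last view:** In the side view the cover lay flat and had not moved, with the robot clear of everything. The tare key looked to be up. I did not measure the other keys, the dish or the bench items again. I saw no disturbance in the part of the scene that view showed.

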